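# Open the clamshell palette with a fingertip

## Robot

A 6-joint arm with a two-finger parallel gripper is mounted at the origin on the work surface. World frame = base frame: x ahead of the robot, y to its left, z up, the work surface at z = 0. Lengths are in m, angles in rad, forces in N, time in s.
With the tool pointing down it reaches from about 0.25 to 0.775 m from the base axis. Payload 4 kg.
Tool frame: the origin (TCP) lies at the very end of the fingers, on their centre line; the grasp point (between the pads) lies 19 mm behind it; y points along the fingers, x is the direction in which the jaws open and shut, and the axes are right-handed (so a half turn about y gives the same grasp; the last joint's range is limited). The gripper opens to 94 mm and grips with 3 to 60 N. Pads are 16 mm wide; open, the fingers measure 119 mm over their backs; the gripper's body (75 mm by 177 mm) begins 78 mm behind the grasp point.
Start: joints at [-1.317, 0.087, 1.371, -0, 1.684, -0.103], TCP at [0.192, -0.515, 0.177] pointing down, gripper open.
Joint ranges: [-3.1, 3.1], [-0.76, 2.03], [0.27, 2.55], [-1.08, 4.22], [0.17, 2.65], [-2.57, 2.57]. Speed limits (rad/s): [2.79, 2.79, 3.14, 3.14, 3.14, 3.14].

## Interface

Orientations are given as [roll, pitch, yaw] about the fixed x, y, z axes, in that order (R = Rz(yaw) Ry(pitch) Rx(roll)).
In Python, from bench import robot gives the robot as it stands.
- The arm moves only by the shell command python3 -m handwheel 'ROWS' [OPENING]. ROWS is JSON, a list of rows, each an object with "delta_pos": the shift along the tool's x, y, z in mm, a list of three; "yaw": the turn about the tool's y in rad. A call has 1 to 12 rows; each row is the pose to reach, as a shift and turn from the pose commanded when the call began, along the tool's axes at that moment; what a row does not reach only later rows make up. A row lasts 1/10 s, in which the tool goes at most 50 mm and 8.59 degrees, less where a joint would pass 70% of its speed; a pose out of reach is approached as far as the arm can. A call with a gripper value outside its range is refused whole. OPENING is the closure in counts, from 0 (fully open) to 255 (shut), set as the call begins (- or left out, the last holds). The fingers move at their own pace and stop on an object; the grip force is fixed at half the most. Time passes only in rows, so rows that repeat a pose let the fingers close. It gives the time, the measured TCP pose, the force and the opening at its end, in the units of the state.
- robot.get_obs(): the state, without advancing time (a new reading comes with each control period).
- robot.snapshot(name): name is "scene" or "top"; returns a dict with "image" (480x640x3 uint8, red, green, blue), "fx", "fy", "cx", "cy" (pixels), "k1" (the pictures are not rectified: a ray, as slopes to the right and down, at radius r is drawn at 1 + k1 r^2 times it, then the intrinsics apply), "rvec" (rotation vector, rad) and "tvec" (3), from world to camera coordinates, as OpenCV has them. Camera axes: x right, y down, z forward; pixel columns grow to the right and rows downward; lengths in m; the calibration is good to about 2 mm. A picture is of the moment at which its call begins. There is no depth.
- robot.close_job(): hands the job in, once; it reports no verdict.
The state is a dict: "time": time; "joint_positions": joint angles; "qvel": joint speeds; "joint_torque": joint torques, N m; "tool_pos": TCP position; "ee_rot": TCP orientation; "wrist_force": force on the tool from outside, world axes, zero at the start; "wrist_torque": the same for the moment, N m; "width": finger opening in m.
Only numpy, scipy, OpenCV 4.12 (cv2) and the standard library are available. Lean on these libraries where they do the work, as an engineer would, in place of code of your own. Each camera call takes 0.05 s, during which the arm holds its last target.

## Task

Press the latch button at the front of the clamshell palette so that its lid springs ajar, then push the lid up and over with a fingertip until it falls past upright and leans fully open by itself. Touch gently: do not grip or lift anything, and leave the palette, the comb, the tray and the two lipsticks standing where they are.

Things in the scene. Friction and masses are not known exactly. Their poses are not given: they have to be found in the camera images.
- palette: Loose black clamshell make-up palette, 0.85 kg with its lid, standing flat. Origin: underside, middle of the pan case. +x points from its front (latch) to its back (hinge), y along its width, z up. The pan case is 124 mm deep (x -61 to +62 mm) and 180 mm wide (y +-90 mm), rim 28 mm high; the shut lid on it makes it 37 mm high. Before the case a ledge, 70 mm wide, runs to x = -99 mm, its top 18 mm high. It slides if shoved with more than a few newtons.
- latch_top (a point): Middle of the top face of the brass press button on the ledge: 22 mm deep (x) by 36 mm wide (y), top 28 mm above the table, 81 mm before the palette's origin and 21 mm before the front edge of the shut lid, which stands 9 mm higher than the button. Keep the finger off the lid's edge while pressing, or it holds the lid down.
- latch (a joint): Travel of the button, straight down: 0 = out, 0.005 m = fully pressed. A spring pushes back with 2 N at rest and 4 N fully down. From about 3 mm down the bolt frees the lid; the button springs back when let go.
- lid (a joint): Angle of the lid: 0 = shut and latched, about 0.5 rad = sprung ajar by a spring pin after the button is pressed (it stays there), 1.57 = upright, 2.05 = the stop, fully open. It balances at about 1.5 rad: past that it falls to the stop by its own weight and stays; short of it, it falls back to ajar. The hinge is nearly free; the lid weighs about 0.14 kg (varies 20 percent).
- lid_hinge (a point): Middle of the hinge axis, at the back of the palette, 58 mm behind its origin and 28 mm above the table. The axis runs along the palette's y; the axes of this point turn with the lid.
- lid_edge (a point): Middle of the lower front edge of the lid, 118 mm from the hinge axis; moves with the lid. The lid is a flat plate 182 mm wide and 9 mm thick, its inner face (a mirror) level with the hinge axis when shut. Ajar, this edge stands about 57 mm above the rim of the case, with open space under it.
- lipstick_a: Gold lipstick tube, 19 mm across, 74 mm tall, standing upright close to the palette's left (+y) side. Origin: middle of its foot. Leave alone.
- lipstick_b: The same, on the palette's right (-y) side. Leave alone.
- tray: White ceramic tray, 150 x 100 mm, 16 mm high, to one side of the palette. Origin: middle of its underside. Leave alone.
- comb: Tortoiseshell comb, 150 mm long, 5 mm thick, lying flat to the other side. Origin: its middle, underside. Leave alone.
Things that resemble listed ones, but are neither listed nor needed, are in the scene too. What is meant by the palette is not green, and is the smaller of those in its own colour.

How it is judged:
By the outcome, as a careful person would: the job done as asked, in the order asked, and still so for the second after the job is handed in, with the robot touching nothing.
It also fails if it takes over 51 s, if anything falls off the work surface, if the arm or the gripper's body presses on something with over 40 N, if the wrist force passes 120 N, or if a joint passes its speed limit or range.

## Working session

There is one attempt and no reset: what is moved stays moved. The work goes in short steps, Python scripts to look and compute and a shell command to move; the robot and the scene stay as the last step left them, time stands still between calls to the robot, and variables do not carry over. Pictures are saved under pics/ and viewed, and the job is handed in when it is done.

```bash
ls; mkdir -p pics; python3 - <<'E'
from bench import robot
import cv2
o=robot.get_obs()
print({k:(o[k]) for k in ('time','tool_pos','ee_rot','width','wrist_force')})
for n in ('scene','top'):
    s=robot.snapshot(n)
    cv2.imwrite(f'pics/{n}0.png',s['image'][:,:,::-1])
    print({k:v for k,v in s.items() if k!='image'})
E
```

```text
pics
{'time': 0.0, 'tool_pos': array([ 0.19193528, -0.51478552,  0.17549993]), 'ee_rot': array([-1.57059271,  0.00217911, -1.21399852]), 'width': 0.09372836241401189, 'wrist_force': array([-0.49327379,  0.72842035,  0.62358325])}
{'fx': 577.3573682145154, 'fy': 577.3573682145154, 'cx': 316.5633970832879, 'cy': 239.2269895575822, 'k1': 0.04347649953740483, 'rvec': array([ 1.66073495,  1.53181691, -0.85786963]), 'tvec': array([-0.06647923, -0.19287926,  1.81549033])}
{'fx': 439.3189355078057, 'fy': 439.3189355078057, 'cx': 316.99618447507214, 'cy': 249.5019099410373, 'k1': 0.0028150490934421733, 'rvec': array([ 2.19311851, -2.19956338,  0.10552566]), 'tvec': array([0.00547705, 0.45715242, 1.04783982])}
```

View pics/scene0.png

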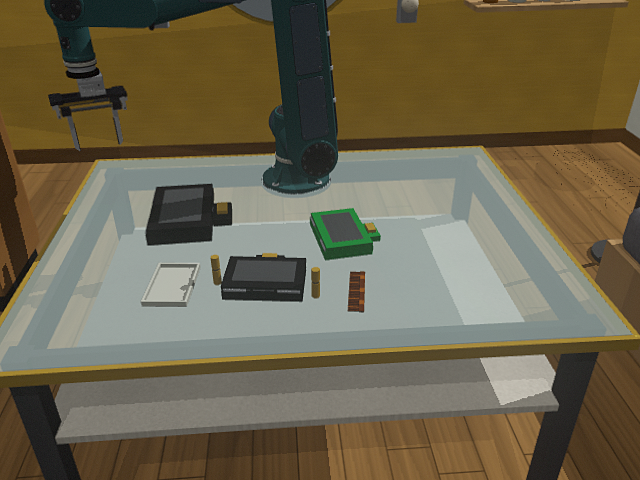

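View pics/top0.png

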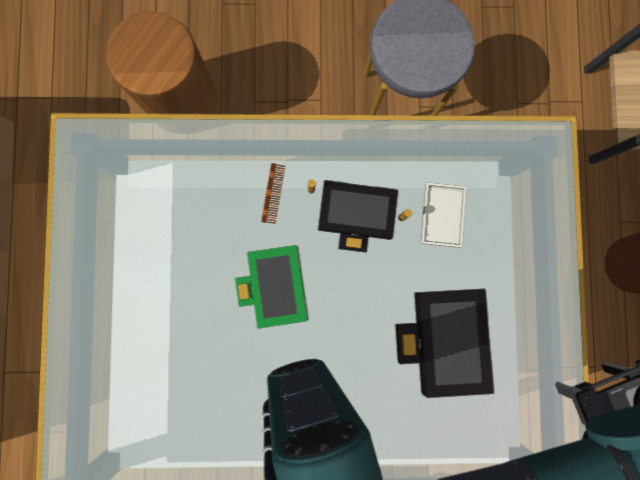

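Candidates in the top picture are a small black palette at (358,210) with its button at (353,242), a large black one at (453,343) and a green one at (277,287). By the description it is the small black one, between the lipsticks at (312,186) and (405,215). I'll check that in a close crop.

```bash
python3 - <<'E'
import cv2
im=cv2.imread('pics/top0.png')
c=im[165:265,295:425]
cv2.imwrite('pics/crop0.png',cv2.resize(c,None,fx=6,fy=6,interpolation=cv2.INTER_CUBIC))
E
```

```text
(no output)
```

View pics/crop0.png

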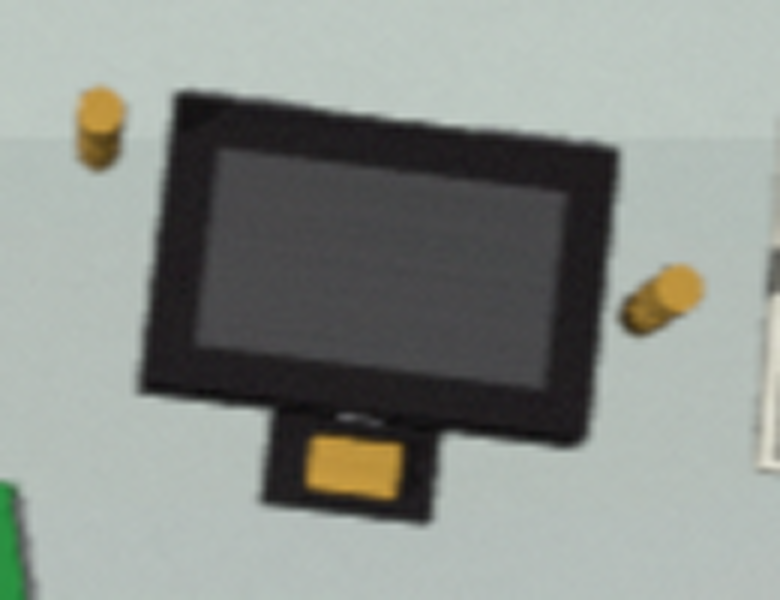

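```bash
cat > h.py <<'E'
import numpy as np, cv2
from scipy.optimize import least_squares
def K(s): return np.array([[s['fx'],0,s['cx']],[0,s['fy'],s['cy']],[0,0,1.]]), np.array([s['k1'],0,0,0,0.])
def proj(s,P):
    k,d=K(s); return cv2.projectPoints(np.array(P,float).reshape(-1,3),s['rvec'],s['tvec'],k,d)[0].reshape(-1,2)
def back(s,uv,z):
    k,d=K(s); n=cv2.undistortPoints(np.array(uv,float).reshape(-1,1,2),k,d).reshape(-1,2)
    R=cv2.Rodrigues(s['rvec'])[0]; c=-R.T@s['tvec']
    r=np.c_[n,np.ones(len(n))]@R
    return c+r*((z-c[2])/r[:,2])[:,None]
E
python3 - <<'E'
from bench import robot
from h import *
s=robot.snapshot('top')
o=lambda a:np.array(a)/6.+[295-.4,165-.4]
lid=back(s,o([(177,93),(618,148),(587,443),(140,392)]),.037)
but=back(s,o([(310,436),(405,441),(398,499),(305,488)]),.028)
print('lid',lid.round(4),'sides',np.linalg.norm(np.roll(lid,-1,0)-lid,axis=1))
print('but',but.round(4),but.mean(0),'sides',np.linalg.norm(np.roll(but,-1,0)-but,axis=1))
print('lip',back(s,o([(102,108),(682,290)]),.074))
M=np.array([(62,91,37),(62,-91,37),(-60,-91,37),(-60,91,37),(-70,18,28),(-70,-18,28),(-92,-18,28),(-92,18,28),(-99,35,18),(-99,-35,18)])/1000
px=o([(177,93),(618,148),(587,443),(140,392),(310,436),(405,441),(398,499),(305,488),(262,502),(430,522)])
def W(p,M): 
    c,t=np.cos(p[2]),np.sin(p[2]); return np.c_[p[0]+c*M[:,0]-t*M[:,1],p[1]+t*M[:,0]+c*M[:,1],M[:,2]]
f=least_squares(lambda p:(proj(s,W(p,M))-px).ravel(),[.6,0,0]); p=f.x
print(p, f.fun.reshape(-1,2).round(1))
print('button',W(p,np.array([[-.081,0,.028]])),'hinge',W(p,np.array([[.058,0,.028]])))
ob=robot.get_obs();print(ob['time'],ob['tool_pos'],ob['ee_rot'])
# scene overlay
s2=robot.snapshot('scene');im=s2['image'][:,:,::-1].copy()
for u in proj(s2,W(p,M)): cv2.circle(im,tuple(int(round(v)) for v in u),1,(0,0,255),-1)
cv2.imwrite('pics/ov.png',cv2.resize(im[230:320,130:390],None,fx=3,fy=3))
E
```

```text
lid [[ 0.6229 -0.0131  0.037 ]
 [ 0.6008 -0.1902  0.037 ]
 [ 0.4818 -0.1758  0.037 ]
 [ 0.5024  0.0022  0.037 ]] sides [0.17847804 0.11983501 0.17917747 0.12141854]
but [[ 0.4857 -0.0661  0.028 ]
 [ 0.4836 -0.1042  0.028 ]
 [ 0.4603 -0.1012  0.028 ]
 [ 0.4648 -0.0639  0.028 ]] [ 0.47359084 -0.08385864  0.028     ] sides [0.0382093  0.02352278 0.03753546 0.02101524]
lip [[ 0.60835283  0.0174461   0.074     ]
 [ 0.537496   -0.20623201  0.074     ]]
[ 0.55280898 -0.09385916 -0.12316203] [[-0.8 -1.1]
 [ 0.6 -1. ]
 [ 0.4 -0.1]
 [-0.7 -0.8]
 [ 0.5  0.1]
 [-0.5  1. ]
 [-0.3  0.4]
 [ 0.3  0.4]
 [-0.2  0.4]
 [ 0.5  0.6]]
button [[ 0.47242254 -0.08390824  0.028     ]] hinge [[ 0.61036963 -0.10098452  0.028     ]]
0.15 [ 0.19197552 -0.51492     0.17579074] [-1.57063206  0.00166537 -1.21397835]
```

View pics/ov.png

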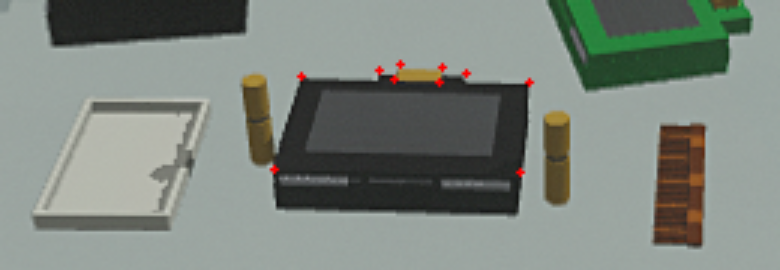

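The picked palette matches the given sizes: the lid measures 179x120 mm, the button about 37x22 mm, and the scene camera overlay agrees. Next I work out the approach.

```bash
cat >> h.py <<'E'
P=np.array([.55281,-.09386,-.12316])
from scipy.spatial.transform import Rotation as Ro
def w(x,y,z):
    c,t=np.cos(P[2]),np.sin(P[2]); return np.array([P[0]+c*x-t*y,P[1]+t*x+c*y,z])
def rel(o,tgt): return Ro.from_euler('xyz',o['ee_rot']).inv().apply(tgt-o['tool_pos'])*1000
def pal(o):
    d=o['tool_pos']-[P[0],P[1],0]; c,t=np.cos(P[2]),np.sin(P[2]); return np.array([c*d[0]+t*d[1],-t*d[0]+c*d[1],d[2]])*1000
E
python3 - <<'E'
from bench import robot
from h import *
o=robot.get_obs(); print(rel(o,w(-.084,0,.15)), o['ee_rot'][2]-(P[2]-np.pi/2))
E
```

```text
[-307.34960787   26.43548201  410.65734299] 0.4799613311422133
```

```bash
python3 -m handwheel '[{"delta_pos":[-25,0,34],"yaw":0.04},{"delta_pos":[-53,2,71],"yaw":0.08},{"delta_pos":[-81,5,108],"yaw":0.13},{"delta_pos":[-109,7,145],"yaw":0.18},{"delta_pos":[-137,10,183],"yaw":0.22},{"delta_pos":[-165,12,220],"yaw":0.26},{"delta_pos":[-193,15,258],"yaw":0.31},{"delta_pos":[-221,17,295],"yaw":0.35},{"delta_pos":[-249,20,333],"yaw":0.40},{"delta_pos":[-277,23,370],"yaw":0.44},{"delta_pos":[-298,25,398],"yaw":0.47},{"delta_pos":[-307,26,411],"yaw":0.48}]' 255
python3 -m handwheel '[{"delta_pos":[0,0,0],"yaw":0},{"delta_pos":[0,0,0],"yaw":0},{"delta_pos":[0,0,0],"yaw":0}]'
python3 - <<'E'
from bench import robot
from h import *
o=robot.get_obs(); print(o['time'],o['width'],rel(o,w(-.084,0,.15)), pal(o),o['ee_rot'],o['ee_rot'][2]-(P[2]-np.pi/2),o['wrist_force'],o['joint_positions'])
for n in ('top','scene'): cv2.imwrite(f'pics/{n}1.png',robot.snapshot(n)['image'][:,:,::-1])
E
```

```text
time: 1.4
tool_pos: [0.4708, -0.0812, 0.1502]
ee_rot: [-1.571, 0.001, -1.691]
wrist_force: [-0.7, 0.3, -0.4]
width: 0.0018
time: 1.7
tool_pos: [0.4695, -0.0851, 0.1507]
ee_rot: [-1.571, -0.001, -1.695]
wrist_force: [0.6, 0.9, -0.3]
width: 0.0002
1.7 0.00018688428199696518 [-1.54791296  0.7072283  -0.26603275] [-83.73577275  -1.54784424 150.70805508] [-1.57095432e+00 -5.61360285e-04 -1.69519510e+00] -0.0012387771808985981 [ 0.59845779  0.89857739 -0.33773936] [-2.97753500e-01 -6.93500054e-02  1.57980757e+00 -5.81257678e-04
  1.63119387e+00  1.39740658e+00]
```

View pics/top1.png

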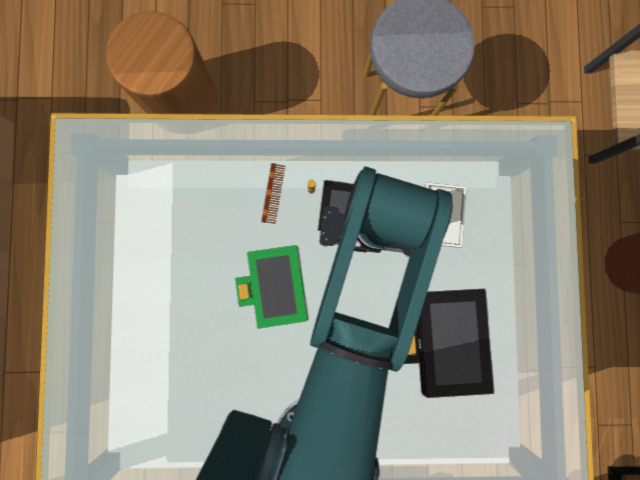

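View pics/scene1.png

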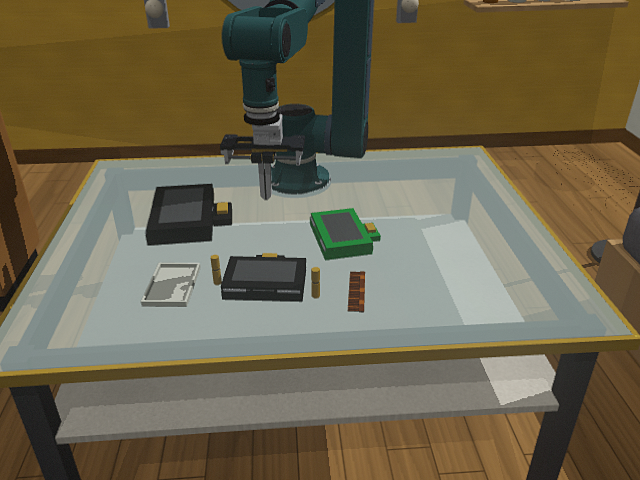

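The scene picture shows the closed fingers at (266,195), above the button at (270,255). In the top view the arm covers the palette. I'll descend to just above the button.

```bash
python3 -m handwheel '[{"delta_pos":[-1,20,0],"yaw":0},{"delta_pos":[-1,45,0],"yaw":0},{"delta_pos":[-1,70,0],"yaw":0},{"delta_pos":[-1,90,0],"yaw":0},{"delta_pos":[-1,104,0],"yaw":0},{"delta_pos":[-1,112,0],"yaw":0},{"delta_pos":[-1,114,0],"yaw":0},{"delta_pos":[-1,114,0],"yaw":0},{"delta_pos":[-1,114,0],"yaw":0}]'
python3 - <<'E'
from bench import robot
from h import *
o=robot.get_obs(); print(o['time'], pal(o),o['wrist_force'])
s=robot.snapshot('scene')['image'][:,:,::-1]
cv2.imwrite('pics/s2.png',cv2.resize(s[180:320,170:360],None,fx=4,fy=4))
E
```

```text
time: 2.7
tool_pos: [0.471, -0.0835, 0.0378]
ee_rot: [-1.569, -0.0, -1.694]
wrist_force: [-0.2, 0.3, -0.3]
width: 0.0004
2.7 [-82.47704031   0.23402232  37.79486962] [-0.19085967  0.29576391 -0.31029766]
```

View pics/s2.png

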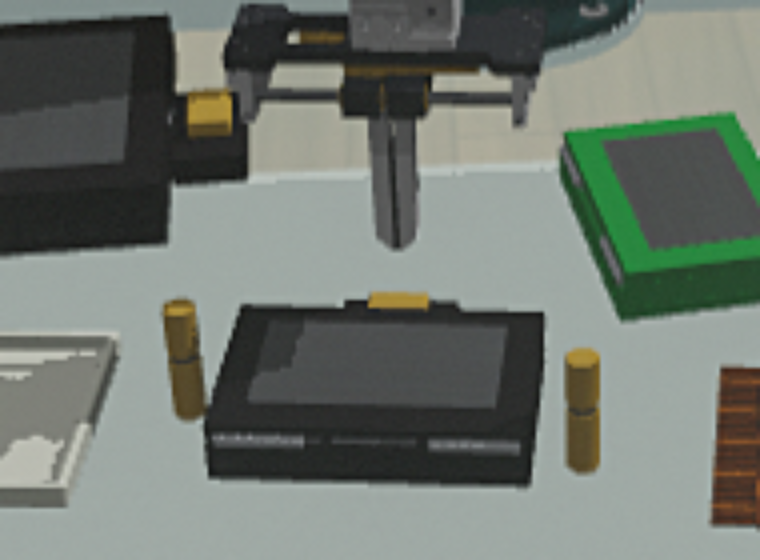

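```bash
python3 - <<'E'
from bench import robot
from h import *
s=robot.snapshot('scene');o=robot.get_obs()
print(o['time'],o['tool_pos'],o['joint_positions'])
for p in (o['tool_pos'],w(-.081,0,.028),w(-.07,0,.028),w(-.092,0,.028)):
    u=proj(s,p)[0]; print(u,(u-[170,180])*4)
print(rel(o,w(-.083,0,.03)))
i=s['image'][:,:,::-1]
cv2.imwrite('pics/s2b.png',cv2.resize(i[180:320,170:360],None,fx=4,fy=4))
E
```

```text
2.8 [ 0.47093798 -0.08340578  0.0377542 ] [-2.93847774e-01 -2.73325416e-03  1.74480053e+00 -7.90728138e-05
  1.39738543e+00  1.40007070e+00]
[269.44377234 250.32638774] [397.77508938 281.30555096]
[269.43861132 254.05675391] [397.75444528 296.22701565]
[268.91024397 256.57656481] [395.64097588 306.30625925]
[269.95986472 251.57051462] [399.83945889 286.28205849]
[ 0.31371234  7.7533542  -0.48010636]
```

View pics/s2b.png

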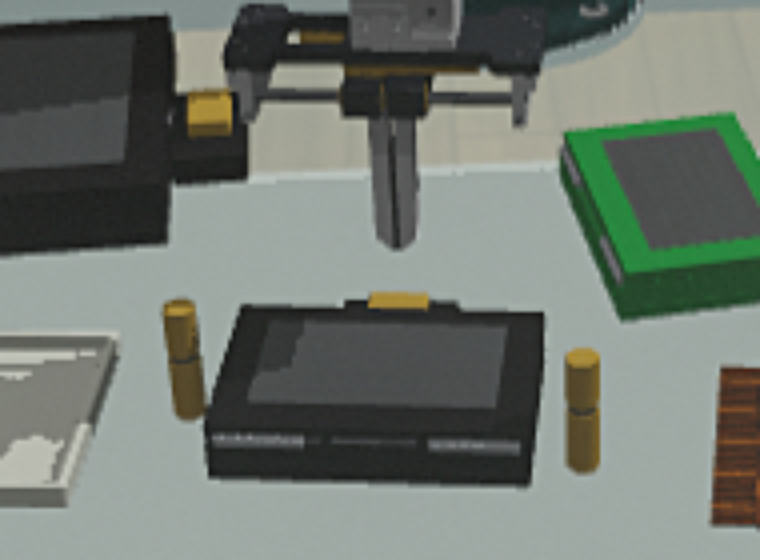

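The tip shows about 8 px higher than the reported TCP should. Before pressing I'll check this against the earlier pictures.

```bash
python3 - <<'E'
from bench import robot
from h import *
ss=robot.snapshot('scene');st=robot.snapshot('top')
R=Ro.from_euler('xyz',[-1.5706,.0017,-1.214]); t=np.array([.19198,-.5149,.1758])
pts=t+R.apply([[-.047,0,0],[.047,0,0],[-.047,-.022,0],[.047,-.022,0],[0,0,0]])
a=cv2.imread('pics/scene0.png');b=cv2.imread('pics/top0.png')
for im,s in ((a,ss),(b,st)):
    for u,c in zip(proj(s,pts),[(0,0,255)]*2+[(0,255,255)]*2+[(255,0,0)]): print(u);cv2.circle(im,tuple(int(round(v)) for v in u),1,c,-1)
c=cv2.imread('pics/scene1.png');u=proj(ss,[[.4695,-.0851,.1507],[.4695,-.0851,.1727]])
for q,k in zip(u,[(0,0,255),(0,255,255)]): cv2.circle(c,tuple(int(round(v)) for v in q),1,k,-1)
f=lambda im,y,x:cv2.resize(im[y:y+130,x:x+130],(390,390),interpolation=cv2.INTER_CUBIC)
cv2.imwrite('pics/chk.png',cv2.resize(np.hstack([f(a,60,30),f(b,330,510)]),(780,390)))
cv2.imwrite('pics/chk2.png',f(c,110,200))
E
```

```text
[119.73031772 153.44772232]
[ 82.18881857 159.66232555]
[118.12026787 145.69840182]
[ 80.23764097 151.77584217]
[101.19097261 156.52197418]
[552.3491593  381.18776749]
[594.1134071  364.47221463]
[558.54940957 383.69854929]
[601.32892994 366.55314635]
[573.28084002 372.80850284]
```

View pics/chk.png

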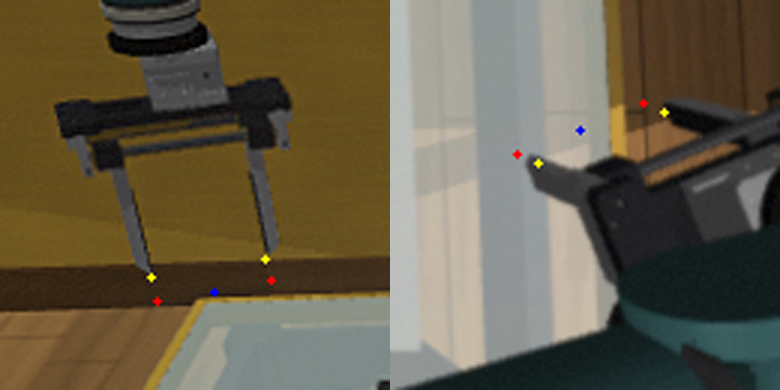

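View pics/chk2.png

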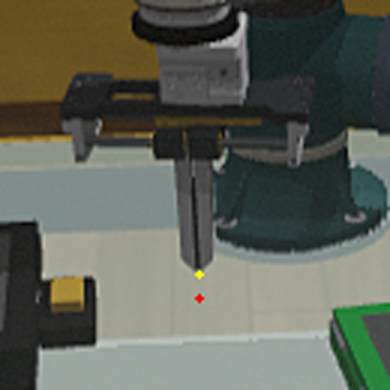

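In both views the real fingertips sit about 22–25 mm short of the reported TCP, along the tool axis. I'll therefore go down in small steps and let force and pictures decide when there is contact.

```bash
python3 -m handwheel '[{"delta_pos":[0,3,0],"yaw":0},{"delta_pos":[0,6,0],"yaw":0},{"delta_pos":[0,8,0],"yaw":0}]'
python3 -m handwheel '[{"delta_pos":[0,1,0],"yaw":0},{"delta_pos":[0,2,0],"yaw":0},{"delta_pos":[0,2,0],"yaw":0}]'
python3 -m handwheel '[{"delta_pos":[0,1,0],"yaw":0},{"delta_pos":[0,2,0],"yaw":0},{"delta_pos":[0,2,0],"yaw":0}]'
python3 - <<'E'
from bench import robot
from h import *
o=robot.get_obs(); print(o['time'], pal(o),o['wrist_force'])
s=robot.snapshot('scene')['image'][:,:,::-1]
cv2.imwrite('pics/s3.png',cv2.resize(s[180:320,170:360],None,fx=4,fy=4))
E
```

```text
time: 3.2
tool_pos: [0.4699, -0.0831, 0.0282]
ee_rot: [-1.571, 0.0, -1.694]
wrist_force: [-0.0, -0.5, -0.0]
width: 0.0003
time: 3.5
tool_pos: [0.47, -0.0831, 0.0265]
ee_rot: [-1.571, -0.0, -1.694]
wrist_force: [0.2, -0.1, -0.0]
width: 0.0003
time: 3.8
tool_pos: [0.47, -0.0831, 0.0245]
ee_rot: [-1.571, -0.0, -1.694]
wrist_force: [0.6, -0.1, 0.3]
width: 0.0008
3.8 [-83.49371294   0.46804116  24.54035993] [ 0.64862348 -0.08471397  0.33031867]
```

View pics/s3.png

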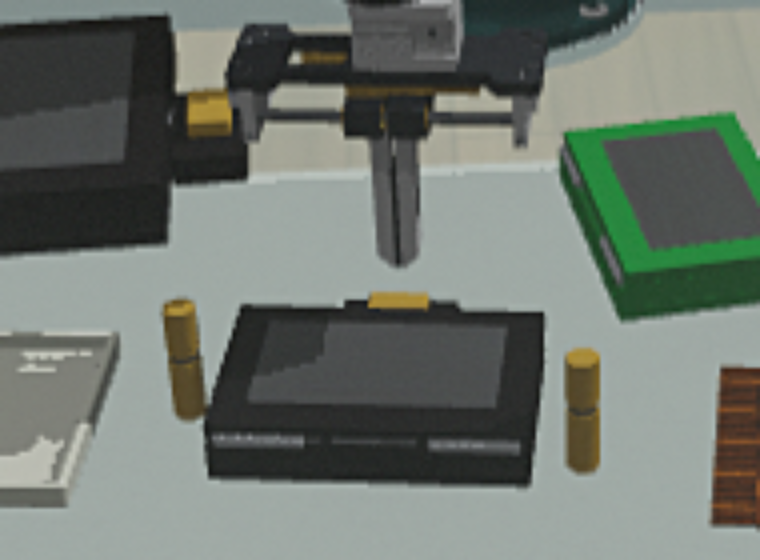

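No contact at reported z = 24.5 mm, which confirms the offset. I expect contact near a reported z of 4 mm.

```bash
python3 -m handwheel '[{"delta_pos":[0,4,0],"yaw":0},{"delta_pos":[0,9,-1],"yaw":0},{"delta_pos":[0,13,-2],"yaw":0},{"delta_pos":[0,15,-2],"yaw":0},{"delta_pos":[0,15,-2],"yaw":0}]'
python3 -m handwheel '[{"delta_pos":[0,1,0],"yaw":0},{"delta_pos":[0,2,0],"yaw":0},{"delta_pos":[0,2,0],"yaw":0}]'
python3 - <<'E'
from bench import robot
from h import *
o=robot.get_obs(); print(o['time'], pal(o),o['wrist_force'])
s=robot.snapshot('scene')['image'][:,:,::-1]
cv2.imwrite('pics/s4.png',cv2.resize(s[180:320,170:360],None,fx=4,fy=4))
E
```

```text
time: 4.35
tool_pos: [0.4676, -0.0828, 0.0091]
ee_rot: [-1.572, 0.0, -1.694]
wrist_force: [1.0, -0.1, 0.5]
width: 0.0006
time: 4.65
tool_pos: [0.4682, -0.0829, 0.0077]
ee_rot: [-1.571, -0.0, -1.694]
wrist_force: [-0.3, 0.2, -0.2]
width: 0.0006
4.65 [-85.33696398   0.44200758   7.66818553] [-0.30066255  0.16782193 -0.16637461]
```

View pics/s4.png

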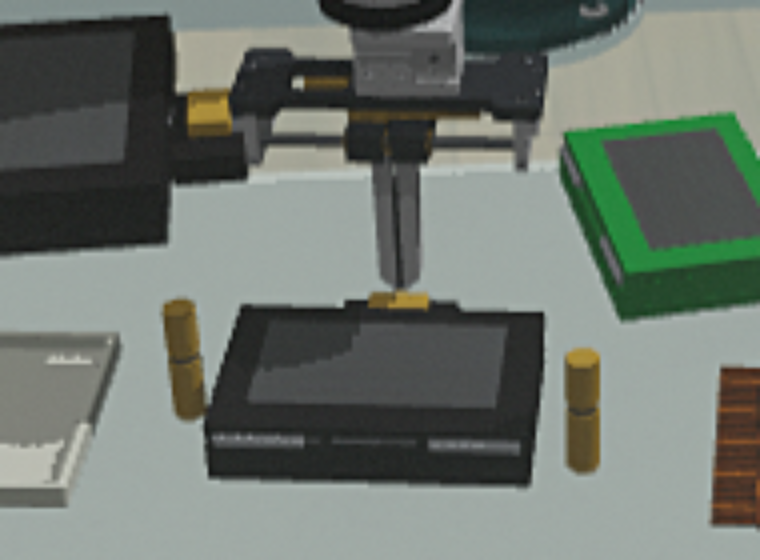

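The tip, at (399,287) in the crop, is just above the button. I'll press in 1 mm steps.

```bash
for i in 1; do :; done
python3 -m handwheel '[{"delta_pos":[0,1,0],"yaw":0},{"delta_pos":[0,2,0],"yaw":0},{"delta_pos":[0,2,0],"yaw":0}]'
python3 -m handwheel '[{"delta_pos":[0,1,0],"yaw":0},{"delta_pos":[0,2,0],"yaw":0},{"delta_pos":[0,2,0],"yaw":0}]'
python3 -m handwheel '[{"delta_pos":[0,1,0],"yaw":0},{"delta_pos":[0,2,0],"yaw":0},{"delta_pos":[0,2,0],"yaw":0}]'
```

```text
time: 5.0
tool_pos: [0.468, -0.0829, 0.0055]
ee_rot: [-1.571, -0.0, -1.694]
wrist_force: [-0.3, 0.3, -0.1]
width: -0.0
time: 5.3
tool_pos: [0.468, -0.0829, 0.0035]
ee_rot: [-1.571, -0.0, -1.694]
wrist_force: [-0.2, 0.5, -0.8]
width: 0.0005
time: 5.6
tool_pos: [0.468, -0.0829, 0.0015]
ee_rot: [-1.571, -0.0, -1.694]
wrist_force: [0.0, -0.0, 0.4]
width: 0.0007
```

```bash
python3 - <<'E'
from bench import robot
from h import *
o=robot.get_obs(); print(o['time'], pal(o),o['wrist_force'])
s=robot.snapshot('scene')['image'][:,:,::-1]
cv2.imwrite('pics/s5.png',cv2.resize(s[210:310,210:330],None,fx=6,fy=6))
E
```

```text
5.6 [-85.53748395   0.45584595   1.46636674] [ 1.06255451e-02 -3.60872911e-04  3.61129717e-01]
```

View pics/s5.png

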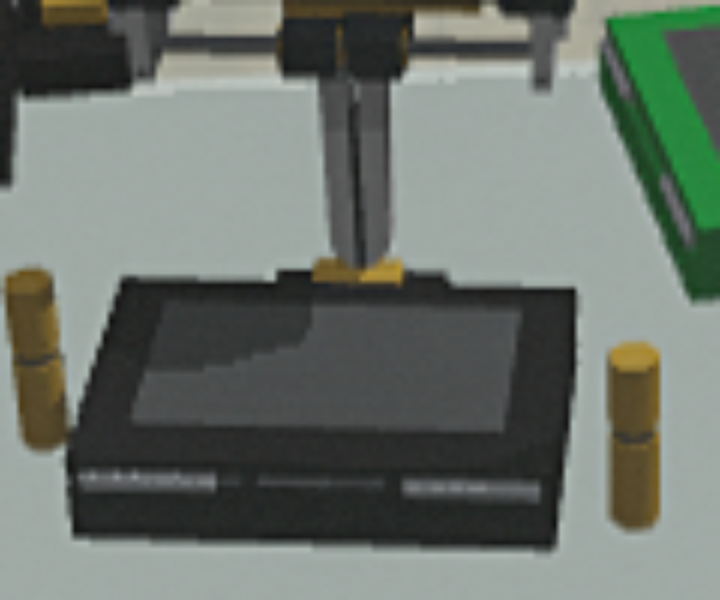

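```bash

python3 -m handwheel '[{"delta_pos":[0,1,0],"yaw":0},{"delta_pos":[0,1,0],"yaw":0}]'
python3 -m handwheel '[{"delta_pos":[0,1,0],"yaw":0},{"delta_pos":[0,1,0],"yaw":0}]'
python3 -m handwheel '[{"delta_pos":[0,1,0],"yaw":0},{"delta_pos":[0,1,0],"yaw":0}]'
python3 - <<'E'
from bench import robot
from h import *
o=robot.get_obs(); print(o['time'], pal(o),o['wrist_force'])
s=robot.snapshot('scene')['image'][:,:,::-1]
cv2.imwrite('pics/s6.png',cv2.resize(s[210:310,210:330],None,fx=6,fy=6))
E
```

```text
time: 5.85
tool_pos: [0.4681, -0.0829, 0.0006]
ee_rot: [-1.571, -0.0, -1.694]
wrist_force: [-0.3, -0.3, 0.7]
width: 0.0006
time: 6.05
tool_pos: [0.4681, -0.0829, -0.0004]
ee_rot: [-1.571, -0.0, -1.694]
wrist_force: [0.1, 0.3, -0.3]
width: 0.0006
time: 6.25
tool_pos: [0.4682, -0.0829, -0.0011]
ee_rot: [-1.571, -0.0, -1.694]
wrist_force: [-1.0, 0.2, 2.9]
width: 0.0005
6.25 [-85.32517304   0.4450218   -1.07306654] [-0.97803564  0.19233933  2.92961548]
```

View pics/s6.png

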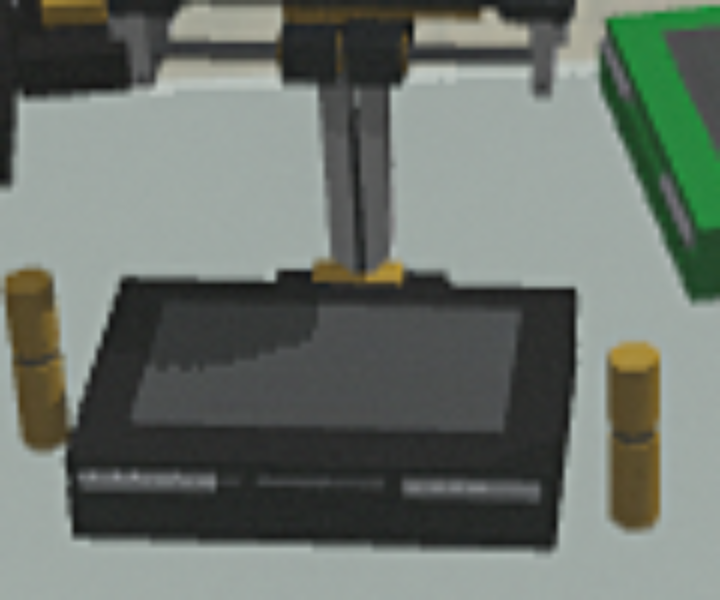

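Contact came at a reported z of about -0.5 mm with 2.9 N, so the tip is about 28.5 mm above the reported TCP. I'll press on.

```bash

python3 -m handwheel '[{"delta_pos":[0,1,0],"yaw":0},{"delta_pos":[0,1,0],"yaw":0}]'
python3 -m handwheel '[{"delta_pos":[0,1,0],"yaw":0},{"delta_pos":[0,2,0],"yaw":0},{"delta_pos":[0,2,0],"yaw":0}]'
python3 - <<'E'
from bench import robot
from h import *
o=robot.get_obs(); print(o['time'], pal(o),o['wrist_force'])
s=robot.snapshot('scene')['image'][:,:,::-1]
cv2.imwrite('pics/s7.png',cv2.resize(s[210:310,210:330],None,fx=6,fy=6))
E
```

```text
time: 6.5
tool_pos: [0.4682, -0.083, -0.0022]
ee_rot: [-1.571, -0.0, -1.694]
wrist_force: [-0.4, 1.2, 3.2]
width: 0.0007
time: 6.8
tool_pos: [0.4682, -0.083, -0.0044]
ee_rot: [-1.571, -0.0, -1.694]
wrist_force: [-0.2, 0.9, 3.7]
width: 0.0004
6.8 [-85.31897751   0.41230371  -4.36113078] [-0.16191409  0.85639586  3.69693961]
```

View pics/s7.png

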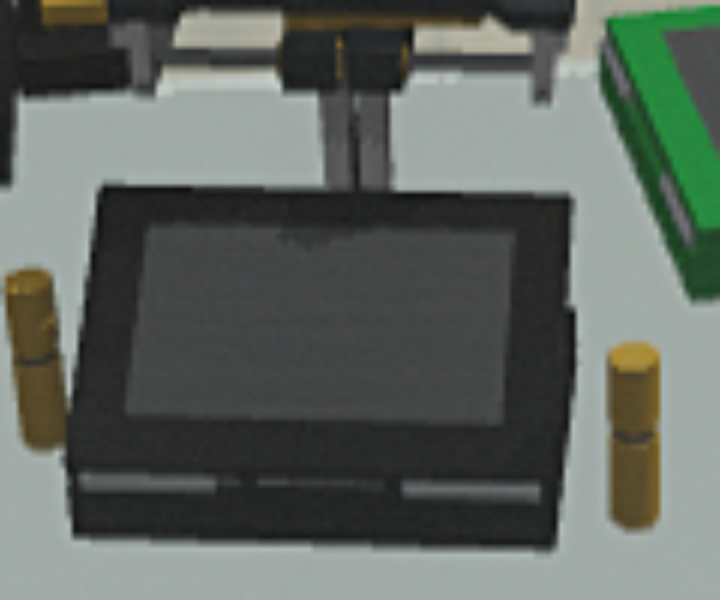

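The lid sprang ajar: its front edge rose from row ~283 to ~190 in the crop. Now I'll rise clear and come up in front of the edge.

```bash

python3 -m handwheel '[{"delta_pos":[0,-6,0],"yaw":0},{"delta_pos":[0,-18,0],"yaw":0},{"delta_pos":[0,-34,0],"yaw":0},{"delta_pos":[0,-44,0],"yaw":0},{"delta_pos":[0,-46,8],"yaw":0},{"delta_pos":[0,-46,16],"yaw":0},{"delta_pos":[0,-46,22],"yaw":0},{"delta_pos":[0,-46,24],"yaw":0},{"delta_pos":[0,-46,24],"yaw":0}]'
python3 - <<'E'
from bench import robot
from h import *
o=robot.get_obs(); print(o['time'], pal(o),o['wrist_force'])
s=robot.snapshot('scene')['image'][:,:,::-1]
cv2.imwrite('pics/s8.png',cv2.resize(s[180:310,190:350],None,fx=4.5,fy=4.5))
s=robot.snapshot('top')['image'][:,:,::-1]
cv2.imwrite('pics/t8.png',cv2.resize(s[150:280,270:430],None,fx=4.5,fy=4.5))
E
```

```text
time: 7.75
tool_pos: [0.4918, -0.0858, 0.0408]
ee_rot: [-1.572, 0.0, -1.694]
wrist_force: [-1.2, 0.3, 0.5]
width: 0.0002
7.75 [-61.52053052   0.51900658  40.8261417 ] [-1.15563612  0.30459438  0.47106464]
```

View pics/s8.png

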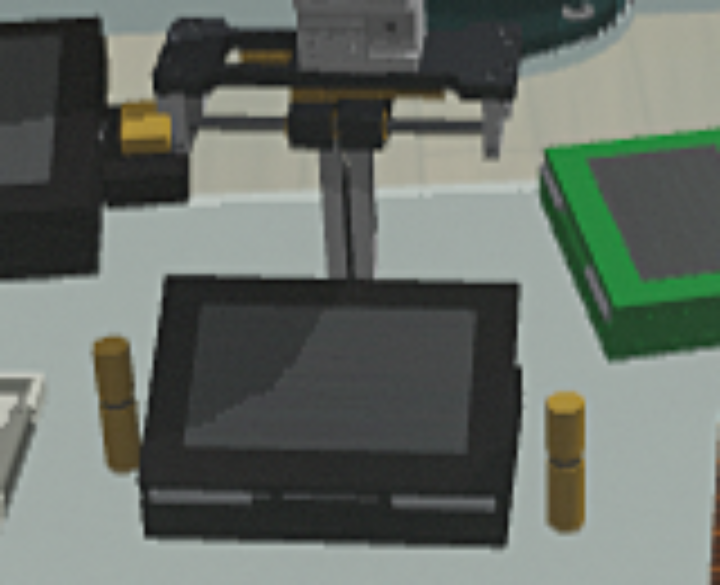

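View pics/t8.png

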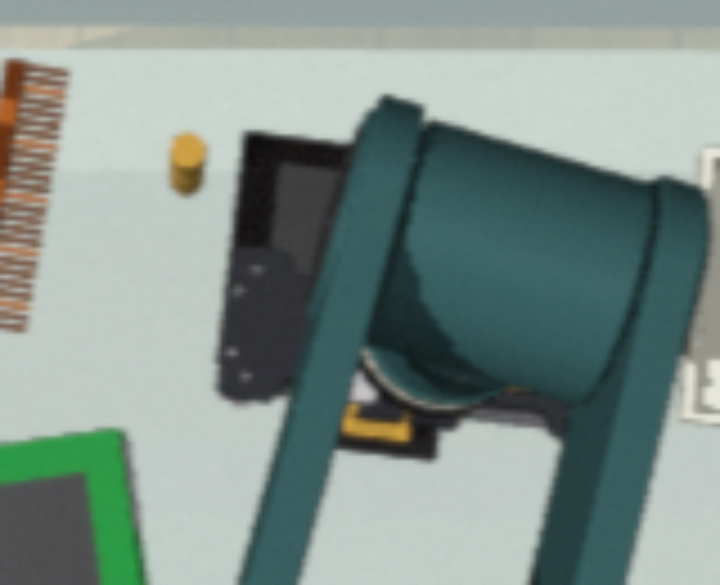

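The scene crop shows the lid ajar with the finger in front of its edge at (350,278). I'll follow the edge's arc slowly, keeping the tip about 15 mm below the edge.

```bash

python3 -m handwheel '[{"delta_pos":[0,0,4],"yaw":0},{"delta_pos":[0,0,8],"yaw":0},{"delta_pos":[0,-3,10],"yaw":0},{"delta_pos":[0,-6,12],"yaw":0},{"delta_pos":[0,-10,14],"yaw":0},{"delta_pos":[0,-15,18],"yaw":0},{"delta_pos":[0,-20,21],"yaw":0},{"delta_pos":[0,-24,25],"yaw":0},{"delta_pos":[0,-28,29],"yaw":0},{"delta_pos":[0,-32,34],"yaw":0},{"delta_pos":[0,-36,38],"yaw":0},{"delta_pos":[0,-36,38],"yaw":0}]'
python3 - <<'E'
from bench import robot
from h import *
o=robot.get_obs(); print(o['time'], pal(o),o['wrist_force'])
s=robot.snapshot('scene')['image'][:,:,::-1]
cv2.imwrite('pics/s9.png',cv2.resize(s[180:310,190:350],None,fx=4.5,fy=4.5))
E
```

```text
time: 9.05
tool_pos: [0.5316, -0.0909, 0.0791]
ee_rot: [-1.567, -0.0, -1.694]
wrist_force: [-1.2, -0.6, 1.4]
width: 0.0004
9.05 [-21.43993784   0.31923084  79.07286543] [-1.17086838 -0.63307888  1.3801465 ]
```

View pics/s9.png

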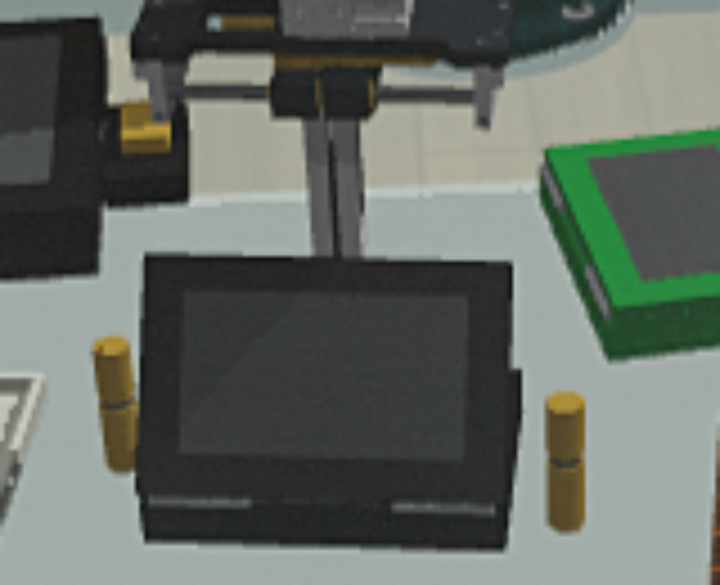

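The lid follows the finger and the palette has not shifted: its foot line stays at rows ~540–548 in the crop. I'll continue.

```bash

python3 -m handwheel '[{"delta_pos":[0,-2,3],"yaw":0},{"delta_pos":[0,-5,7],"yaw":0},{"delta_pos":[0,-8,11],"yaw":0},{"delta_pos":[0,-10,15],"yaw":0},{"delta_pos":[0,-13,20],"yaw":0},{"delta_pos":[0,-15,25],"yaw":0},{"delta_pos":[0,-18,30],"yaw":0},{"delta_pos":[0,-19,35],"yaw":0},{"delta_pos":[0,-21,40],"yaw":0},{"delta_pos":[0,-22,45],"yaw":0},{"delta_pos":[0,-23,48],"yaw":0},{"delta_pos":[0,-23,48],"yaw":0}]'
python3 - <<'E'
from bench import robot
from h import *
o=robot.get_obs(); print(o['time'], pal(o),o['wrist_force'])
S=robot.snapshot('scene');s=S['image'][:,:,::-1].copy()
for th in (1.2,1.3,1.4,1.5):
    c,t=np.cos(th),np.sin(th)
    q=proj(S,[w(.058-.118*c+.009*t,y,.028+.118*t+.009*c) for y in (.091,-.091)]); print(th,((q-[190,160])*4.5).round())
cv2.imwrite('pics/s10.png',cv2.resize(s[160:290,190:350],None,fx=4.5,fy=4.5))
E
```

```text
time: 10.3
tool_pos: [0.5778, -0.0965, 0.1007]
ee_rot: [-1.57, -0.0, -1.694]
wrist_force: [-0.4, 0.5, -0.6]
width: 0.0008
10.3 [ 25.08900708   0.41436051 100.71965966] [-0.41592633  0.52788812 -0.60734187]
1.2 [[510. 350.]
 [132. 342.]]
1.3 [[508. 357.]
 [127. 350.]]
1.4 [[507. 367.]
 [122. 360.]]
1.5 [[505. 380.]
 [117. 372.]]
```

View pics/s10.png

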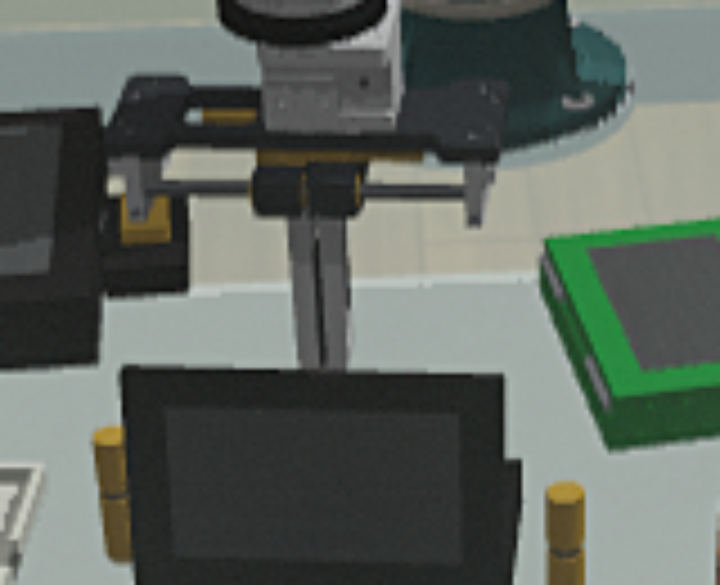

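The lid is at about 1.4–1.46 rad, with its corners at (503,375) and (122,367). Now a slow last push past balance.

```bash

python3 -m handwheel '[{"delta_pos":[0,-1,3],"yaw":0},{"delta_pos":[0,-1,6],"yaw":0},{"delta_pos":[0,-1,9],"yaw":0},{"delta_pos":[0,-1,12],"yaw":0},{"delta_pos":[0,-1,15],"yaw":0},{"delta_pos":[0,-1,18],"yaw":0},{"delta_pos":[0,-1,18],"yaw":0},{"delta_pos":[0,-1,18],"yaw":0},{"delta_pos":[0,-1,18],"yaw":0}]'
python3 - <<'E'
from bench import robot
from h import *
o=robot.get_obs(); print(o['time'], pal(o),o['wrist_force'])
S=robot.snapshot('scene');s=S['image'][:,:,::-1].copy()
cv2.imwrite('pics/s11.png',cv2.resize(s[180:310,190:350],None,fx=4.5,fy=4.5))
E
```

```text
time: 11.25
tool_pos: [0.5951, -0.0986, 0.1016]
ee_rot: [-1.571, -0.0, -1.694]
wrist_force: [-0.1, -0.6, -0.2]
width: 0.0006
11.25 [ 42.51668641   0.4412211  101.63144689] [-0.08451326 -0.64066976 -0.24329004]
```

View pics/s11.png

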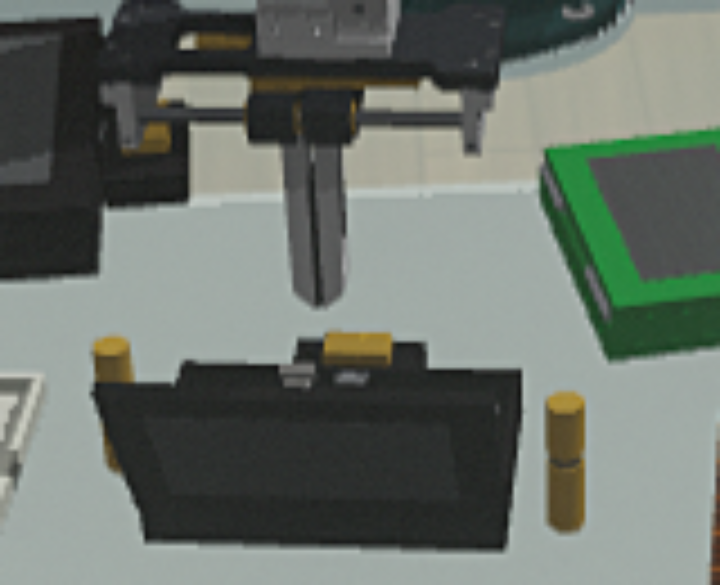

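The lid has fallen past upright and leans open, and the finger is free of it. I'll retreat and check from both cameras.

```bash

python3 -m handwheel '[{"delta_pos":[0,-5,-10],"yaw":0},{"delta_pos":[0,-20,-30],"yaw":0},{"delta_pos":[0,-40,-60],"yaw":0},{"delta_pos":[0,-60,-95],"yaw":0},{"delta_pos":[20,-70,-130],"yaw":0},{"delta_pos":[55,-70,-160],"yaw":0},{"delta_pos":[95,-70,-185],"yaw":0},{"delta_pos":[135,-70,-205],"yaw":0},{"delta_pos":[170,-70,-220],"yaw":0},{"delta_pos":[195,-70,-230],"yaw":0},{"delta_pos":[200,-70,-230],"yaw":0},{"delta_pos":[200,-70,-230],"yaw":0}]'
python3 -m handwheel '[{"delta_pos":[0,0,0],"yaw":0},{"delta_pos":[0,0,0],"yaw":0},{"delta_pos":[0,0,0],"yaw":0}]'
python3 - <<'E'
from bench import robot
from h import *
o=robot.get_obs(); print(o['time'], pal(o),o['wrist_force'],o['qvel'].round(3))
S=robot.snapshot('scene');s=S['image'][:,:,::-1].copy()
T=robot.snapshot('top');t=T['image'][:,:,::-1].copy()
for th,col in ((2.05,(0,0,255)),):
    c,n=np.cos(th),np.sin(th)
    M=[w(.058-.118*c+a*n,y,.028+.118*n+a*c) for y in (.091,-.091) for a in (0,.009)]+[w(x,y,.018) for x,y in((-.099,.035),(-.099,-.035))]+[w(x,y,.028) for x,y in((-.092,.018),(-.092,-.018),(-.061,.09),(-.061,-.09))]
    for im,C in((s,S),(t,T)):
        for u in proj(C,M): cv2.circle(im,tuple(int(round(v)) for v in u),1,col,-1)
cv2.imwrite('pics/s12.png',cv2.resize(s[220:330,130:390],None,fx=3,fy=3))
cv2.imwrite('pics/t12.png',cv2.resize(t[140:270,250:480],None,fx=3.4,fy=3.4))
cv2.imwrite('pics/t12full.png',t)
E
```

```text
time: 12.5
tool_pos: [0.342, -0.2689, 0.1719]
ee_rot: [-1.57, 0.0, -1.696]
wrist_force: [-0.8, -0.1, 0.4]
width: 0.0005
time: 12.8
tool_pos: [0.3429, -0.268, 0.1717]
ee_rot: [-1.571, 0.0, -1.692]
wrist_force: [0.4, 0.2, 0.2]
width: -0.0
12.8 [-186.94670411 -198.57036268  171.70217273] [0.40673565 0.15680752 0.15669353] [-0.004  0.004 -0.001 -0.001 -0.001 -0.002]
```

View pics/s12.png

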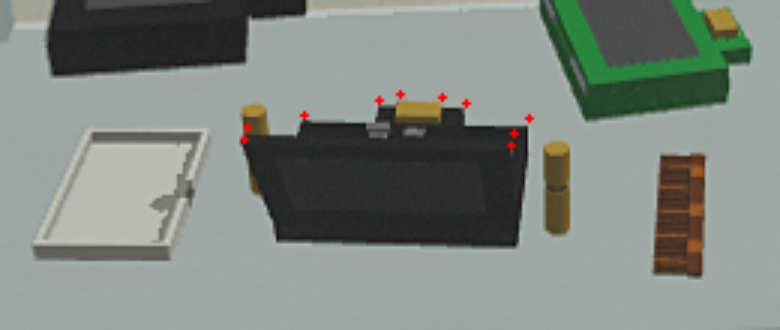

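View pics/t12.png

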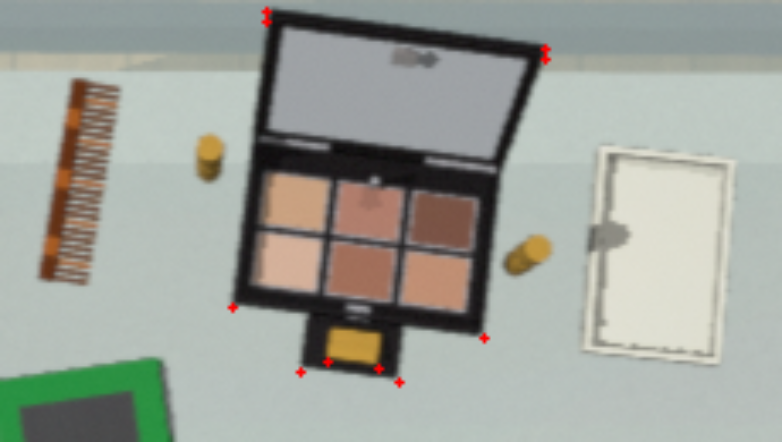

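```bash
python3 - <<'E'
import cv2,numpy as np
from bench import robot
from h import *
S=robot.snapshot('top')
a=cv2.imread('pics/top0.png',0).astype(np.float32); b=cv2.cvtColor(S['image'],cv2.COLOR_RGB2GRAY).astype(np.float32)
def sh(n,y0,y1,x0,x1):
    T=cv2.resize(a[y0:y1,x0:x1],None,fx=10,fy=10,interpolation=cv2.INTER_CUBIC);I=cv2.resize(b[y0-5:y1+5,x0-5:x1+5],None,fx=10,fy=10,interpolation=cv2.INTER_CUBIC)
    r=cv2.matchTemplate(I,T,cv2.TM_CCOEFF_NORMED); _,m,_,l=cv2.minMaxLoc(r); print(n,(l[0]-50)/10,(l[1]-50)/10,round(m,3),'px')
sh('ledge',236,256,332,375); sh('lipA',176,196,303,318); sh('lipB',205,224,397,415); sh('tray',180,250,418,470); sh('comb',160,226,258,290); sh('green',240,330,232,312)
o=robot.get_obs();print(o['time'])
E
cat /dev/null
```

```text
ledge 0.1 -1.1 0.998 px
lipA 0.0 0.0 1.0 px
lipB 0.0 0.0 0.99 px
tray 0.0 0.0 0.999 px
comb 0.0 0.0 1.0 px
green 0.0 0.0 1.0 px
12.95
```

```bash
python3 -c "
from bench import robot
print(robot.close_job()); print(robot.get_obs()['time'])"
```

```text
the job is handed in; nothing more can be done
None
the job is handed in; nothing more can be done
```

The palette lid is fully open and leaning by itself, and I handed the job in at about 13 s.

- **What I did:** I picked the smaller black palette, between the two lipsticks, and pressed its button with closed fingers at about 3.7 N. The lid sprang ajar. I then followed the lid's edge slowly with the fingertip until it fell past upright, and moved the arm clear.
- **Lid:** in both cameras its corners match the fully open stop, 2.05 rad.
- **Neighbours:** the lipsticks, tray, comb and green palette show no shift (0.0 px).
- **Palette:** it did not stay exactly in place. It slid about 1.1 px, roughly 2–3 mm, backwards, and I left it there rather than push it again.
- **Tool pose disagreement:** the real fingertip was about 28 mm short of the reported TCP along the tool axis. The pictures showed about 22–25 mm, and contact with the button set the final figure. I corrected for this throughout.

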